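# Knock the stuck slug out of the tube

## Task

One of the two steel tubes held in the little stands on the bench has a metal slug stuck in its bore; the other is clear. Take the push rod out of its wooden holder by the black handle and, keeping hold of it, push it down through the blocked tube from above until the slug drops out of the bottom into the stand's tray and the rod's collar sits on the tube's mouth. Then let go and leave the rod standing in the tube.

Things in the scene. Friction and masses are not known exactly. Their poses are not given: they have to be found in the camera images.
- rod_grip (a point): Push rod, loose, 150 g, 141 mm long, z up along it. Steel shank 14 mm dia x 75 with chamfered tip; above it collar 48 dia x 6; then round black handle 20 dia x 60. This point: handle's centre, 111 above the tip, 36 above the collar's underside. It starts upright, tip on the bench, in a through hole of a fixed wooden block 60 x 60 x 40 high; draw it straight up.
- tube_mouth (a point): Centre of the upper mouth of the blocked tube, 130 mm above the bench, z up along its axis. Upright dark steel tube, bore 30 mm, 60 long, open below; flange 50 dia round the mouth. With the rod's collar on the mouth, the rod's tip stands 15 out below. Four spring balls 50 below the mouth stand 3.5 into the bore and hold the slug.
- blocked_stand: Fixed grey stand 90 x 90 mm that holds the blocked tube upright in its top plate (plate's top 104 above the bench) over an open tray with 20 mm walls, floor 4 mm above the bench. Origin: under its centre, on the bench, below the tube. A twin stand with a clear tube stands elsewhere; leave it alone.
- slug_center (a point): Centre of the slug: loose aluminium cylinder, 28 mm dia x 36 long, chamfered ends, 60 g. It starts upright in the blocked tube's bore, its top about 13 mm below the mouth. It gives way to a push of roughly 4 to 15 N, then slides stiffly for about 37 mm until its top is past the balls, and drops into the tray.
Things that resemble listed ones, but are neither listed nor needed, are in the scene too. Of the things like the part that bears rod_grip, leave any that is purple; of the rest the smaller one is meant.

How it is judged:
By the outcome, as a careful person would: the job done as asked, in the order asked, and still so for the second after the job is handed in, with the robot touching nothing.
It also fails if it takes over 48 s, if anything falls off the work surface, if the arm or the gripper's body presses on something with over 40 N, if the wrist force passes 120 N, or if a joint passes its speed limit or range.

## Robot

A 6-joint arm with a two-finger parallel gripper is mounted at the origin on a cart in front of the work surface, level with it; the furniture and walls round the work are solid. World frame = base frame: x ahead of the robot, y to its left, z up, the work surface at z = 0. Lengths are in m, angles in rad, forces in N, time in s.
With the tool pointing down it reaches from about 0.3 to 0.875 m from the base axis. Payload 6.4 kg.
Tool frame: the origin (TCP) lies midway between the tips of the shut fingers; the grasp point (between the pads) lies ctrl.grip_depth behind it (ctrl.grip_depth is the distance from the TCP to the grasp point, in m); x points along the fingers, y is the direction in which the jaws open and shut, and the axes are right-handed (so a half turn about x gives the same grasp; the last joint's range is limited). The gripper opens to 85 mm and grips with 20 to 120 N. Pads are 22 mm wide; open, the fingers measure 114 mm over their backs; the gripper's body (76 mm by 85 mm) begins 54 mm behind the grasp point. The pads swing forward as they close: fully open they stand 13 mm farther back than shut.
Start: joints at [0.999, 0.181, 1.607, -0, 1.354, -0.206], TCP at [0.206, 0.537, 0.231] pointing down, gripper open.
Joint ranges: [-2.99, 2.99], [-0.89, 2.07], [0.3, 2.58], [-1.14, 4.28], [0, 2.63], [-3.12, 3.12]. Speed limits (rad/s): [2.57, 2.57, 3.01, 3.14, 3.14, 3.14].

## Interface

Orientations are given as a unit quaternion [w, x, y, z].
In Python, from bench import ctrl gives the robot as it stands.
- The arm moves only by the tool carry_out, never from a script. Its argument "motion" is one flat list of numbers, 7 for each row, row after row: the turn, a rotation vector about the tool's x, y, z in degrees, then the shift along the tool's x, y, z in m, then the gripper's target within -1 to 1 (shut at 1, half-way at 0, fully open at -1). A call has 1 to 10 rows; each row shifts and turns the pose as measured when the row begins, along the tool's axes as they then stand; what a row does not reach is not made up. A row lasts 1/10 s, in which the tool goes at most 50 mm and 8.59 degrees, less where a joint would pass 70% of its speed; a pose out of reach is approached as far as the arm can. A call with a gripper value outside its range is refused whole. The fingers move at their own pace and stop on an object; the grip force is fixed at half the most. Time passes only in rows, so rows that do not move let the fingers close. It gives the time, the measured TCP pose, the force and the opening at its end, in the units of the state.
- ctrl.get_obs(): the state, without advancing time (a new reading comes with each control period).
- ctrl.camera(name): name is "scene" or "top"; returns the picture (384x512x3 uint8, blue, green, red); there is no depth.
- ctrl.camera_params(name): a dict with "mtx" (3x3 intrinsics, pixels), "pose" (4x4, takes a point from camera to world coordinates). Camera axes: x right, y down, z forward; pixel columns grow to the right and rows downward; lengths in m; the calibration is good to about 2 mm. A picture is of the moment at which its call begins. camera_params takes no time and is no camera call.
- ctrl.hand_in(): hands the job in, once; it reports no verdict.
Trained networks look in the newest picture that a camera, given by its name, has taken for a name from the list of things; names that differ only in an ending like _2 or _b are one class to them, and where a whole thing is asked for, a point or a joint stands for the part that bears it (a point fixed in the world has none). Each returns a list of dicts, best first, with "conf" (0 to 1); they miss things now and then, are a little off and sometimes report something else, mostly with a low value. They report only what shows in the picture. A call takes as long as a camera call. They do not tell look-alikes from the thing itself.
- ctrl.boxes_of(camera, thing): "point" ([x, y, z] in m, in the coordinates of the camera as it stood for that picture, good to about 4 mm: the middle of the surface that is visible of it).
- ctrl.trace(camera, thing): "pixels" (384x512 bool, what is visible of it).
- ctrl.landmark_of(camera, thing): "point" ([x, y, z] in m, in the coordinates of the camera as it stood for that picture, good to about 4 mm: a listed point, or the origin of a listed thing).
The state is a dict: "time_s": time; "q": joint angles; "dq": joint speeds; "joint_efforts": joint torques, N m; "eef_pos": TCP position; "eef_rot": TCP orientation; "wrist_force": force on the tool from outside, world axes, zero at the start; "torque": the same for the moment, N m; "opening": opening from 0.0 (shut) to 1.0 (fully open).
Only numpy, scipy, OpenCV 4.12 (cv2) and the standard library are available. Lean on these libraries where they do the work, as an engineer would, in place of code of your own. Each camera call takes 0.05 s, during which the arm holds its last target. There are 200 camera calls.

## Working session

There is one attempt and no reset: what is moved stays moved. The work goes in short steps, Python scripts to look and compute and a tool call to move; the robot and the scene stay as the last step left them, time stands still between calls to the robot, and variables do not carry over. Pictures are saved under pics/ and viewed, about 8 in all and at most 12, crops included, and the job is handed in when it is done.

Besides the shell and the picture viewer there is one more tool, called by a JSON object that holds its "method" and its "body". carry_out: Moves the arm, as the interface text tells. Its arguments: {"type":"object","properties":{"motion":{"type":"array"}},"required":["motion"]}

```bash
mkdir -p pics; cat > h.py <<'E'
import numpy as np, cv2
from bench import ctrl
def world(cam,p):
    T=np.array(ctrl.camera_params(cam)["pose"]); return (T@np.append(p,1))[:3]
def proj(cam,P):
    c=ctrl.camera_params(cam);T=np.linalg.inv(np.array(c["pose"]));q=T@np.append(P,1);u=np.array(c["mtx"])@q[:3];return u[:2]/u[2]
def ray(cam,uv,z):
    c=ctrl.camera_params(cam);T=np.array(c["pose"]);d=T[:3,:3]@np.linalg.inv(np.array(c["mtx"]))@np.array([uv[0],uv[1],1.]);o=T[:3,3];return o+d*(z-o[2])/d[2]
E
python3 - <<'E'
from h import *
np.set_printoptions(precision=4,suppress=True)
for cam in("scene","top"):
    im=ctrl.camera(cam); cv2.imwrite(f"pics/{cam}0.png",im)
    print(cam,np.array(ctrl.camera_params(cam)["pose"])[:3,3])
    for t in("rod_grip","tube_mouth","blocked_stand","slug_center"):
        for d in ctrl.landmark_of(cam,t): 
            w=world(cam,d["point"]); print(t,round(d["conf"],2),w,proj(cam,w))
o=ctrl.get_obs();print(o["time_s"],o["eef_pos"],o["eef_rot"],ctrl.grip_depth)
a=cv2.imread("pics/scene0.png");b=cv2.imread("pics/top0.png")
cv2.imwrite("pics/both.png",np.vstack([cv2.resize(a,(400,300)),cv2.resize(b,(400,300))]))
E
```

```text
scene [ 0.0591 -0.3116  0.7441]
rod_grip 0.82 [0.5193 0.2801 0.1125] [191.4569 163.5966]
rod_grip 0.61 [0.5337 0.4004 0.1589] [162.9212 130.4193]
tube_mouth 0.59 [ 0.5256 -0.2473  0.1282] [374.8009 264.0236]
slug_center 0.44 [ 0.5232 -0.2502  0.0987] [372.1557 273.477 ]
top [0.3539 0.0724 1.3354]
rod_grip 0.84 [0.5353 0.3995 0.1611] [133.5719 180.5185]
rod_grip 0.71 [0.5193 0.2879 0.1082] [176.4322 189.339 ]
rod_grip 0.62 [0.5216 0.1748 0.1118] [215.0496 188.9687]
tube_mouth 0.58 [ 0.5236 -0.2456  0.1321] [360.0803 189.5337]
blocked_stand 0.72 [ 0.5237 -0.2478  0.0001] [350.029  195.1009]
slug_center 0.42 [ 0.521  -0.2498  0.1021] [358.8657 191.7857]
0.5 [0.2057 0.537  0.2312] [ 0.6953  0.1286  0.6953 -0.1286] 0.0187
```

View pics/scene0.png

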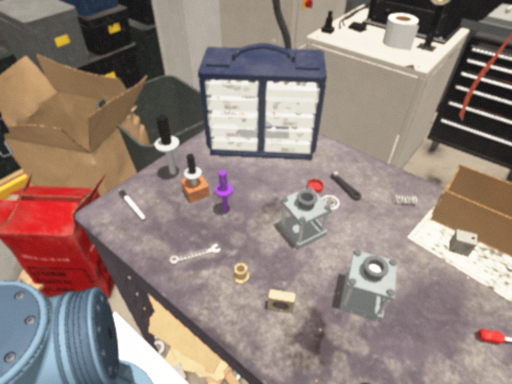

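View pics/top0.png

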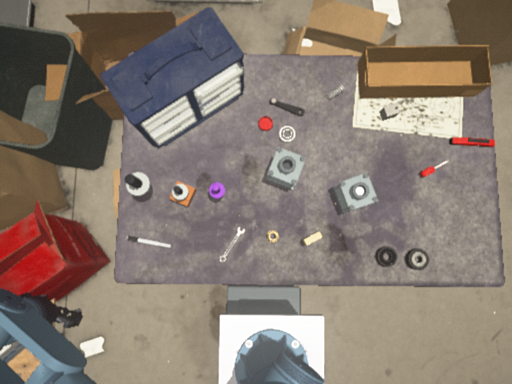

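Candidates for the rod are the large black and white one at scene (163,130), the smaller one in the wooden block at (191,164), and the purple one at (225,185). By the description it is the one in the block. The tubes are at top (360,190), bright inside, and (287,163), dark inside. I'll check both choices in one crop.

```bash
python3 - <<'E'
from h import *
np.set_printoptions(precision=4,suppress=True)
a=cv2.imread("pics/scene0.png");b=cv2.imread("pics/top0.png")
def crop(i,x,y,w=80,h=60): return cv2.resize(i[y:y+h,x:x+w],(400,300),interpolation=cv2.INTER_CUBIC)
cv2.imwrite("pics/crop1.png",np.vstack([np.hstack([crop(a,150,130),crop(b,145,165)]),np.hstack([crop(a,330,240),crop(b,320,160)])]))
for cam in("scene","top"):
  for k in range(6):
    ctrl.camera(cam)
    for t in("rod_grip","tube_mouth"):
        for d in ctrl.landmark_of(cam,t): 
            w=world(cam,d["point"])
            if t=="tube_mouth" or abs(w[1]-.285)<.02: print(cam,t,round(d["conf"],2),w,proj(cam,w))
print(proj("top",[.5245,-.2465,.130]),proj("scene",[.5245,-.2465,.130]),proj("top",[.519,.284,.141]),proj("scene",[.519,.284,.141]))
E
```

```text
scene rod_grip 0.71 [0.5178 0.2841 0.1122] [190.0127 163.368 ]
scene tube_mouth 0.79 [ 0.5245 -0.248   0.1275] [374.7689 264.7573]
scene rod_grip 0.63 [0.52   0.2816 0.1161] [191.0621 162.2205]
scene tube_mouth 0.7 [ 0.5246 -0.2462  0.1304] [374.3423 263.4549]
scene rod_grip 0.87 [0.5183 0.2827 0.1157] [190.3444 162.4743]
scene tube_mouth 0.71 [ 0.5238 -0.2456  0.1271] [373.4821 264.4665]
scene rod_grip 0.65 [0.5168 0.2819 0.1133] [190.2665 163.5635]
scene tube_mouth 0.86 [ 0.5253 -0.2505  0.1289] [376.244  264.7851]
scene rod_grip 0.84 [0.5179 0.2835 0.1165] [189.9838 162.2402]
scene tube_mouth 0.75 [ 0.5226 -0.2452  0.1283] [373.1527 264.4027]
scene tube_mouth 0.59 [ 0.523  -0.2473  0.1299] [374.3934 264.3905]
top rod_grip 0.61 [0.5208 0.2839 0.1089] [177.8074 188.8279]
top tube_mouth 0.67 [ 0.522  -0.2452  0.132 ] [359.9243 190.0878]
top rod_grip 0.69 [0.5184 0.2866 0.1128] [176.6065 189.4251]
top tube_mouth 0.78 [ 0.5251 -0.2456  0.1334] [360.1738 188.9495]
top rod_grip 0.48 [0.5182 0.2884 0.1099] [176.1378 189.6198]
top tube_mouth 0.59 [ 0.5255 -0.2423  0.1317] [358.8887 188.8746]
top rod_grip 0.52 [0.5162 0.2873 0.1108] [176.4428 190.2748]
top tube_mouth 0.74 [ 0.5227 -0.2475  0.1311] [360.6345 189.8761]
top rod_grip 0.72 [0.5166 0.2862 0.1096] [176.897 190.201]
top tube_mouth 0.74 [ 0.5241 -0.2473  0.1314] [360.6084 189.3927]
top rod_grip 0.48 [0.5197 0.2861 0.1094] [177.0105 189.1722]
top tube_mouth 0.89 [ 0.5253 -0.2444  0.1324] [359.6738 188.9115]
[360.1867 189.3203] [374.3896 263.6684] [175.8443 187.8948] [188.9878 154.8881]
```

View pics/crop1.png

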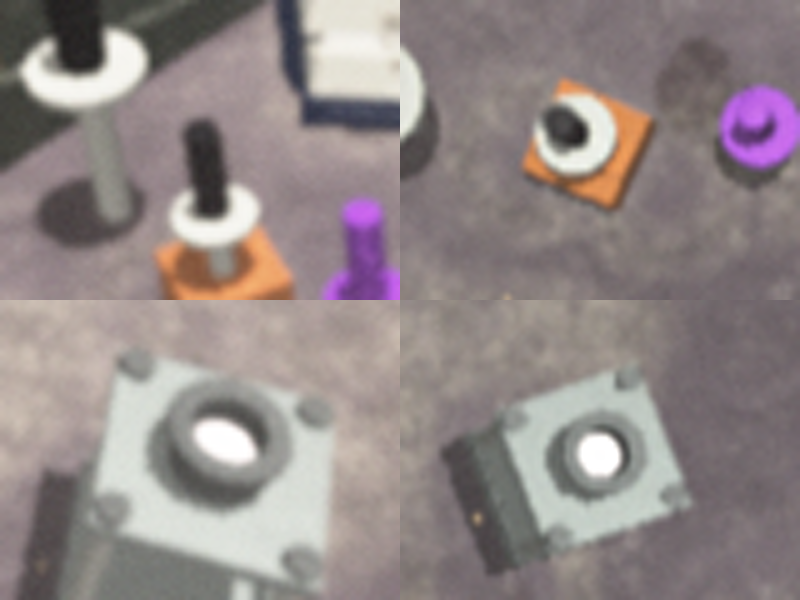

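The crop shows the chosen rod in the orange wooden block (black handle, white collar) and the bright slug in the tube at top (360,190), so that tube is the blocked one. Next I'll work out the approach numbers.

```bash
cat >> h.py <<'E'
from scipy.spatial.transform import Rotation as Ro
def R():
    w,x,y,z=ctrl.get_obs()["eef_rot"]; return Ro.from_quat([x,y,z,w])
def to(P,yaw=None):
    "tool-frame shift to world TCP P; rotvec (deg) to point down with jaw axis at yaw (deg)"
    o=ctrl.get_obs(); r=R(); m=r.as_matrix()
    print("t",o["time_s"],"pos",np.round(o["eef_pos"],4),"open",round(o["opening"],3),"F",np.round(o["wrist_force"],1))
    print("tool x",m[:,0].round(3),"jaw yaw",np.degrees(np.arctan2(m[1,1],m[0,1])).round(2))
    print("shift now",r.inv().apply(np.array(P)-o["eef_pos"]).round(4))
    if yaw is not None:
        c,s=np.cos(np.radians(yaw)),np.sin(np.radians(yaw)); x=np.array([0,0,-1.]);y=np.array([c,s,0])
        t=Ro.from_matrix(np.c_[x,y,np.cross(x,y)])
        print("turn deg",np.degrees((r.inv()*t).as_rotvec()).round(2),"shift after turn",t.inv().apply(np.array(P)-o["eef_pos"]).round(4))
E
python3 -c "
from h import *
for yaw in(0,180):to([.518,.2845,.25],yaw)
to([.518,.2845,.0923])
print(ctrl.get_obs()['q'])"
```

```text
t 2.3 pos [0.2057 0.537  0.2313] open 1.002 F [-0.5  0.4 -0. ]
tool x [ 0.  0. -1.] jaw yaw 69.04
shift now [-0.0187 -0.124   0.382 ]
turn deg [69.04 -0.   -0.  ] shift after turn [-0.0187  0.3123  0.2525]
t 2.3 pos [0.2057 0.537  0.2313] open 1.002 F [-0.5  0.4 -0. ]
tool x [ 0.  0. -1.] jaw yaw 69.04
shift now [-0.0187 -0.124   0.382 ]
turn deg [-110.96    0.     -0.  ] shift after turn [-0.0187 -0.3123 -0.2525]
t 2.3 pos [0.2057 0.537  0.2313] open 1.002 F [-0.5  0.4 -0. ]
tool x [ 0.  0. -1.] jaw yaw 69.04
shift now [ 0.139 -0.124  0.382]
[ 9.98691062e-01  1.80768495e-01  1.60699736e+00 -3.60773931e-06
  1.35379941e+00 -2.06283550e-01]
```

{"method": "carry_out", "body": {"motion": [7.7,0,0,-0.003,0,0,-1,7.7,0,0,-0.003,0,0,-1,7.7,0,0,-0.003,0,0,-1,7.7,0,0,-0.003,0,0,-1,7.7,0,0,-0.003,0,0,-1,7.7,0,0,-0.003,0,0,-1,7.7,0,0,-0.003,0,0,-1,7.7,0,0,-0.003,0,0,-1,7.4,0,0,0,0,0.02,-1,0,0,0,0,0,0.04,-1]}}

```text
time_s: 3.3
eef_pos: [0.2059, 0.4785, 0.256]
eef_rot: [0.487, 0.512, 0.488, -0.512]
wrist_force: [0.3, 0.3, 0.4]
opening: 1.0
```

```bash
python3 -c "
from h import *
to([.518,.2845,.25],0)"
```

```text
t 3.3 pos [0.2059 0.4785 0.256 ] open 1.0 F [0.3 0.3 0.4]
tool x [ 0.     0.001 -1.   ] jaw yaw -2.78
shift now [0.0058 0.3211 0.1787]
turn deg [-2.78 -0.07 -0.01] shift after turn [0.006  0.3121 0.194 ]
```

{"method": "carry_out", "body": {"motion": [-2.8,0,0,0,0,0.03,-1,0,0,0,0,0.036,0.025,-1,0,0,0,0,0.04,0.025,-1,0,0,0,0,0.04,0.025,-1,0,0,0,0,0.04,0.025,-1,0,0,0,0,0.04,0.025,-1,0,0,0,0,0.04,0.02,-1,0,0,0,0,0.04,0.01,-1,0,0,0,0,0.025,0.005,-1,0,0,0,0,0,0,-1]}}

```text
time_s: 4.3
eef_pos: [0.5159, 0.278, 0.2575]
eef_rot: [0.501, 0.501, 0.501, -0.497]
wrist_force: [-0.8, 0.5, -0.1]
opening: 0.999
```

```bash
python3 - <<'E'
from h import *
to([.518,.2845,.25],0)
for cam in("scene","top"):
    im=ctrl.camera(cam)
    for d in ctrl.landmark_of(cam,"rod_grip"): print(cam,d["conf"],world(cam,d["point"]).round(4))
E
```

```text
t 4.3 pos [0.5159 0.278  0.2575] open 0.999 F [-0.8  0.5 -0.1]
tool x [ 0.005  0.003 -1.   ] jaw yaw 0.21
shift now [ 0.0076  0.0021 -0.0065]
turn deg [ 0.21 -0.19 -0.27] shift after turn [ 0.0075  0.0021 -0.0065]
scene 0.89 [0.5351 0.3948 0.1616]
scene 0.87 [0.5237 0.1747 0.113 ]
scene 0.51 [0.5184 0.2841 0.1114]
top 0.64 [0.5194 0.2868 0.1087]
top 0.62 [0.5305 0.3982 0.1607]
top 0.56 [0.5206 0.1702 0.1127]
```

{"method": "carry_out", "body": {"motion": [0.2,-0.2,-0.3,0.01,0.0025,-0.007,-1,0,0,0,0.03,0,0,-1,0,0,0,0.035,0,0,-1,0,0,0,0.035,0,0,-1,0,0,0,0.03,0,0,-1,0,0,0,0.018,0,0,-1,0,0,0,0,0,0,-1]}}

```text
time_s: 5.2
eef_pos: [0.5077, 0.2956, 0.0941]
eef_rot: [0.503, 0.497, 0.504, -0.496]
wrist_force: [-0.8, 0.1, -0.0]
opening: 1.0
```

```bash
python3 - <<'E'
from h import *
to([.5185,.285,.094],0)
im=[ctrl.camera(c) for c in("scene","top")]
cv2.imwrite("pics/c2.png",np.hstack([cv2.resize(im[0][120:220,130:260],(400,300),interpolation=3),cv2.resize(im[1][150:225,125:225],(400,300),interpolation=3)]))
E
```

```text
t 5.2 pos [0.5077 0.2956 0.0941] open 1.0 F [-0.8  0.1 -0. ]
tool x [-0.     0.002 -1.   ] jaw yaw 0.8
shift now [0.0001 0.0107 0.0108]
turn deg [ 0.8  -0.11  0.02] shift after turn [0.0001 0.0108 0.0106]
```

View pics/c2.png

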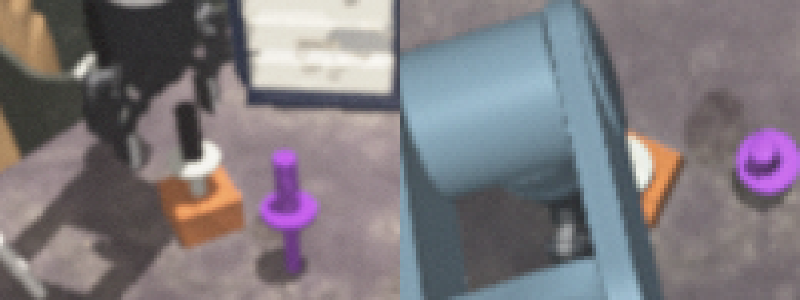

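{"method": "carry_out", "body": {"motion": [0.8,0,0,0,0.005,0.005,-1,0,0,0,0,0.004,0.004,-1,0,0,0,0,0,0,-1]}}

```text
time_s: 5.6
eef_pos: [0.522, 0.2882, 0.1016]
eef_rot: [0.501, 0.504, 0.499, -0.496]
wrist_force: [0.5, 0.5, -0.5]
opening: 1.002
```

```bash
python3 - <<'E'
from h import *
to([.5185,.285,.094],0)
E
```

```text
t 5.6 pos [0.522  0.2882 0.1016] open 1.002 F [ 0.5  0.5 -0.5]
tool x [ 0.011  0.006 -1.   ] jaw yaw -0.0
shift now [ 0.0076 -0.0036  0.0032]
turn deg [ 0.   -0.32 -0.65] shift after turn [ 0.0076 -0.0035  0.0032]
```

{"method": "carry_out", "body": {"motion": [0,-0.3,-0.6,0.007,-0.0035,0.003,-1]}}

```text
time_s: 5.7
eef_pos: [0.5203, 0.2854, 0.0964]
eef_rot: [0.501, 0.502, 0.499, -0.499]
wrist_force: [0.4, 0.1, -0.1]
opening: 1.0
```

{"method": "carry_out", "body": {"motion": [0,0,0,0,0,0,-1]}}

```text
time_s: 5.8
eef_pos: [0.5196, 0.2848, 0.0957]
eef_rot: [0.5, 0.501, 0.499, -0.499]
wrist_force: [0.7, 0.3, -0.8]
opening: 1.003
```

```bash
python3 - <<'E'
from h import *
to([.5185,.285,.094],0)
E
```

```text
t 5.8 pos [0.5196 0.2848 0.0957] open 1.003 F [ 0.7  0.3 -0.8]
tool x [ 0.003  0.001 -1.   ] jaw yaw -0.06
shift now [ 0.0017 -0.0011 -0.0002]
turn deg [-0.06 -0.04 -0.16] shift after turn [ 0.0017 -0.0011 -0.0002]
```

{"method": "carry_out", "body": {"motion": [0,0,0,0.001,-0.001,0,0,0,0,0,0,0,0,0.6,0,0,0,0,0,0,1,0,0,0,0,0,0,1,0,0,0,0,0,0,1,0,0,0,0,0,0,1,0,0,0,0,0,0,1,0,0,0,0,0,0,1]}}

```text
time_s: 6.6
eef_pos: [0.5183, 0.2848, 0.0947]
eef_rot: [0.5, 0.501, 0.499, -0.499]
wrist_force: [-0.5, -1.1, 0.7]
opening: 0.217
```

```bash
python3 - <<'E'
from h import *
to([.5185,.285,.094],0)
E
```

```text
t 6.6 pos [0.5183 0.2848 0.0947] open 0.217 F [-0.5 -1.1  0.7]
tool x [ 0.002  0.001 -1.   ] jaw yaw -0.05
shift now [ 0.0007  0.0002 -0.0002]
turn deg [-0.05 -0.03 -0.13] shift after turn [ 0.0007  0.0002 -0.0002]
```

{"method": "carry_out", "body": {"motion": [0,0,0,-0.008,0,0,1,0,0,0,-0.01,0,0,1,0,0,0,-0.01,0,0,1,0,0,0,-0.01,0,0,1]}}

```text
time_s: 7.0
eef_pos: [0.5173, 0.2845, 0.1339]
eef_rot: [-0.5, -0.5, -0.5, 0.5]
wrist_force: [-0.2, 0.3, -0.9]
opening: 0.216
```

```bash
python3 - <<'E'
from h import *
to([.5185,.285,.26],0)
E
```

```text
t 7.0 pos [0.5173 0.2845 0.1339] open 0.216 F [-0.2  0.3 -0.9]
tool x [-0. -0. -1.] jaw yaw -0.06
shift now [-0.1261  0.0012 -0.0005]
turn deg [-0.06  0.01  0.02] shift after turn [-0.1261  0.0012 -0.0005]
```

{"method": "carry_out", "body": {"motion": [0,0,0,-0.015,0,0,1,0,0,0,-0.02,0,0,1,0,0,0,-0.025,0,0,1,0,0,0,-0.025,0,0,1,0,0,0,-0.025,0,0,1,0,0,0,-0.015,0,0,1,0,0,0,0,0,0,1]}}

```text
time_s: 7.7
eef_pos: [0.5174, 0.2848, 0.2723]
eef_rot: [0.501, 0.502, 0.499, -0.498]
wrist_force: [0.6, 0.1, -0.0]
opening: 0.219
```

```bash
python3 - <<'E'
from h import *
to([.524,-.2465,.27],0)
im=[ctrl.camera(c) for c in("scene","top")]
for c in("scene","top"):
  for d in ctrl.landmark_of(c,"rod_grip"): print(c,d["conf"],world(c,d["point"]).round(4))
cv2.imwrite("pics/c3.png",np.hstack([cv2.resize(im[0][60:210,110:310],(400,300),interpolation=3),cv2.resize(im[1][135:225,125:245],(400,300),interpolation=3)]))
E
```

```text
t 7.7 pos [0.5174 0.2848 0.2723] open 0.219 F [ 0.6  0.1 -0. ]
tool x [ 0.006  0.002 -1.   ] jaw yaw -0.04
shift now [0.0012 0.007  0.5313]
turn deg [-0.04 -0.12 -0.33] shift after turn [0.0023 0.0066 0.5313]
scene 0.82 [0.5198 0.2811 0.2879]
scene 0.73 [0.5252 0.1771 0.1123]
scene 0.71 [0.5354 0.3973 0.1589]
top 0.71 [0.5306 0.399  0.1589]
top 0.71 [0.5234 0.1685 0.1148]
```

View pics/c3.png

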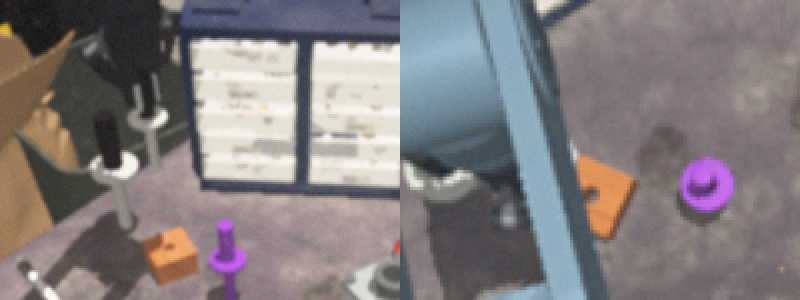

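Crop c3 shows the rod drawn out, hanging upright in the gripper, and the holder empty. Next I'll carry it across to the blocked tube.

{"method": "carry_out", "body": {"motion": [0,0,0,-0.005,0,0.02,1,0,0,0,0,0,0.035,1,0,0,0,0,0,0.035,1,0,0,0,0,0,0.035,1,0,0,0,0,0,0.035,1,0,0,0,0,0,0.035,1,0,0,0,0,0,0.03,1,0,0,0,0,0,0.02,1,0,0,0,0,0,0,1]}}

```text
time_s: 8.8
eef_pos: [0.5079, 0.0309, 0.2581]
eef_rot: [0.494, 0.493, 0.507, -0.506]
wrist_force: [-0.2, 0.1, -1.3]
opening: 0.218
```

```bash
python3 - <<'E'
from h import *
to([.524,-.2465,.275],0)
E
```

```text
t 8.8 pos [0.5079 0.0309 0.2581] open 0.218 F [-0.2  0.1 -1.3]
tool x [-0.026 -0.001 -1.   ] jaw yaw 0.13
shift now [-0.0172  0.015   0.2774]
turn deg [0.13 0.04 1.49] shift after turn [-0.0169  0.0161  0.2774]
```

{"method": "carry_out", "body": {"motion": [0,0,1.5,-0.015,0,0.015,1,0,0,0,-0.002,0.002,0.03,1,0,0,0,-0.002,0.002,0.035,1,0,0,0,-0.002,0.002,0.035,1,0,0,0,-0.002,0.002,0.035,1,0,0,0,-0.002,0.002,0.035,1,0,0,0,0,0.002,0.03,1,0,0,0,0,0.002,0.025,1,0,0,0,0,0,0.012,1,0,0,0,0,0,0,1]}}

```text
time_s: 9.8
eef_pos: [0.5203, -0.2207, 0.2706]
eef_rot: [0.495, 0.497, 0.509, -0.499]
wrist_force: [-0.9, 0.6, -1.4]
opening: 0.221
```

```bash
python3 - <<'E'
from h import *
to([.524,-.2465,.26],0)
E
```

```text
t 9.8 pos [ 0.5203 -0.2207  0.2706] open 0.221 F [-0.9  0.6 -1.4]
tool x [-0.016  0.013 -1.   ] jaw yaw 0.45
shift now [0.0102 0.0036 0.0259]
turn deg [ 0.44 -0.72  0.93] shift after turn [0.0106 0.0037 0.0258]
```

{"method": "carry_out", "body": {"motion": [0.4,-0.7,0.9,0.004,0.003,0.012,1,0,0,0,0.003,0,0.01,1,0,0,0,0,0,0,1,0,0,0,0,0,0,1]}}

```text
time_s: 10.2
eef_pos: [0.5237, -0.24, 0.2614]
eef_rot: [0.5, 0.499, 0.502, -0.499]
wrist_force: [0.5, -0.6, -1.1]
opening: 0.215
```

```bash
python3 - <<'E'
from h import *
to([.524,-.2465,.25],0)
E
```

```text
t 10.2 pos [ 0.5237 -0.24    0.2614] open 0.215 F [ 0.5 -0.6 -1.1]
tool x [-0.001  0.002 -1.   ] jaw yaw 0.21
shift now [0.0114 0.0003 0.0065]
turn deg [ 0.21 -0.13  0.05] shift after turn [0.0114 0.0003 0.0065]
```

Tip is now at about 0.167. I'll lower it to 0.15 above the mouth and look.

{"method": "carry_out", "body": {"motion": [0.2,-0.1,0,0.007,0,0.0065,1,0,0,0,0.005,0,0,1,0,0,0,0,0,0,1]}}

```text
time_s: 10.5
eef_pos: [0.5239, -0.246, 0.2487]
eef_rot: [0.5, 0.5, 0.5, -0.5]
wrist_force: [-1.0, -0.4, -1.1]
opening: 0.216
```

```bash
python3 - <<'E'
from h import *
to([.524,-.2465,.235],0)
im=[ctrl.camera(c) for c in("scene","top")]
for c in("scene","top"):
  for t in("rod_grip","tube_mouth"):
    for d in ctrl.landmark_of(c,t): 
      w=world(c,d["point"]); 
      if w[1]<0: print(c,t,d["conf"],w.round(4))
p=np.array(ctrl.get_obs()["eef_pos"]);ax=R().as_matrix()[:,0]
tip=p+ax*.0947; col=p+ax*.0197
print("tip",tip)
i0=im[0]
cv2.imwrite("pics/c4.png",np.hstack([cv2.resize(im[0][190:310,310:470],(400,300),interpolation=3),cv2.resize(im[1][145:235,300:420],(400,300),interpolation=3)]))
for c in("scene","top"): print(c,"tip",proj(c,tip),"collar",proj(c,col),"mouth",proj(c,[.524,-.2465,.13]))
E
```

```text
t 10.5 pos [ 0.5239 -0.246   0.2487] open 0.216 F [-1.  -0.4 -1.1]
tool x [-0.001  0.    -1.   ] jaw yaw 0.07
shift now [0.0137 0.0001 0.0005]
turn deg [ 0.07 -0.02  0.03] shift after turn [0.0137 0.0001 0.0005]
scene rod_grip 0.74 [ 0.5249 -0.2483  0.2698]
scene tube_mouth 0.79 [ 0.5253 -0.2463  0.1288]
top tube_mouth 0.94 [ 0.521  -0.2434  0.1329]
tip [ 0.52453621 -0.24646733  0.15533122]
scene tip [377.4635628  256.44449494] collar [387.52893093 232.78458237] mouth [374.27925486 263.83270671]
top tip [362.49800682 188.09179269] collar [369.95616153 184.20229498] mouth [360.19072237 189.49128428]
```

View pics/c4.png

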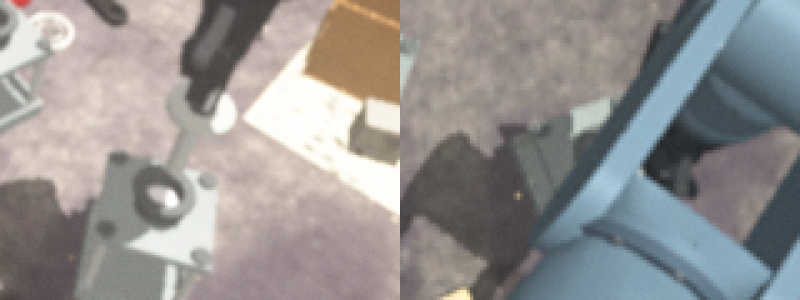

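Crop c4 shows the shank just above and behind the blocked mouth in the scene view. The top view is hidden by the arm. I'll overlay the predicted outlines to check the alignment.

```bash
python3 - <<'E'
from h import *
im=ctrl.camera("scene"); top0=cv2.imread("pics/top0.png")
p=np.array(ctrl.get_obs()["eef_pos"])
def ov(img,cam,x0,y0,w,h,circ):
    s=10; c=cv2.resize(img[y0:y0+h,x0:x0+w],None,fx=s,fy=s,interpolation=cv2.INTER_CUBIC)
    for P,r,col in circ:
        q=[((proj(cam,[P[0]+r*np.cos(a),P[1]+r*np.sin(a),P[2]])-[x0,y0]+.5)*s) for a in np.linspace(0,6.283,40)]
        cv2.polylines(c,[np.int32(q)],True,col,1)
    return c
M=[.524,-.2465,.13]
g=[(M,.025,(0,255,0)),(M,.015,(0,255,0))]
t=[p[0],p[1],p[2]-.0947]; k=[p[0],p[1],p[2]-.0197]
a=ov(im,"scene",352,225,40,58,g+[(t,.007,(0,0,255)),(k,.024,(0,0,255))])
b=ov(top0,"top",340,167,40,46,g)
b=cv2.copyMakeBorder(b,0,120,0,0,0)
cv2.imwrite("pics/c5.png",np.hstack([a,b]))
E
```

```text
(no output)
```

View pics/c5.png

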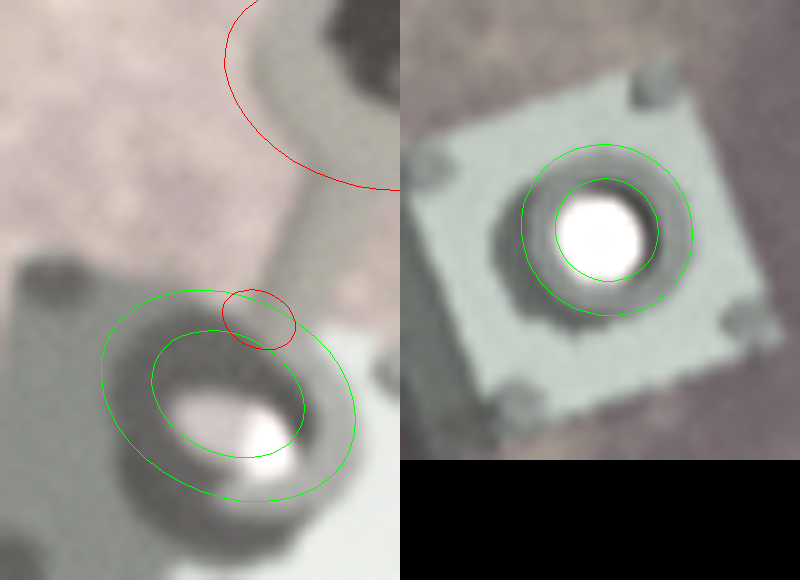

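The outlines of the mouth and the rod agree with the picture to about 1–2 px (2–3 mm), well inside the 8 mm clearance. I'll descend.

{"method": "carry_out", "body": {"motion": [0,0,0,0.007,0,0,1,0,0,0,0.009,0,0,1,0,0,0,0.007,0,0,1,0,0,0,0.003,0,0,1]}}

```text
time_s: 11.25
eef_pos: [0.5246, -0.2464, 0.2222]
eef_rot: [0.501, 0.5, 0.5, -0.5]
wrist_force: [-0.2, -0.6, -1.5]
opening: 0.215
```

```bash
python3 - <<'E'
from h import *
to([.524,-.2465,.1497],0)
E
```

```text
t 11.25 pos [ 0.5246 -0.2464  0.2222] open 0.215 F [-0.2 -0.6 -1.5]
tool x [ 0.002 -0.001 -1.   ] jaw yaw 0.07
shift now [ 0.0725 -0.0007 -0.    ]
turn deg [ 0.07  0.08 -0.1 ] shift after turn [ 0.0725 -0.0006  0.0001]
```

{"method": "carry_out", "body": {"motion": [0,0,0,0.006,0,0,1,0,0,0,0.006,0,0,1,0,0,0,0.006,0,0,1,0,0,0,0.006,0,0,1]}}

```text
time_s: 11.65
eef_pos: [0.5265, -0.2482, 0.2028]
eef_rot: [0.504, 0.5, 0.497, -0.5]
wrist_force: [-5.8, 3.8, 13.2]
opening: 0.22
```

```bash
python3 - <<'E'
from h import *
to([.524,-.2465,.1497],0)
E
```

```text
t 11.65 pos [ 0.5265 -0.2482  0.2028] open 0.22 F [-5.8  3.8 13.2]
tool x [ 0.007 -0.006 -1.   ] jaw yaw 0.08
shift now [ 0.0531 -0.0029 -0.002 ]
turn deg [ 0.08  0.35 -0.38] shift after turn [ 0.0531 -0.0025 -0.0017]
```

{"method": "carry_out", "body": {"motion": [0,0.3,-0.4,0.007,-0.002,-0.0015,1,0,0,0,0.007,-0.001,0,1,0,0,0,0.007,0,0,1]}}

```text
time_s: 11.95
eef_pos: [0.5265, -0.2485, 0.1899]
eef_rot: [0.504, 0.5, 0.497, -0.499]
wrist_force: [-4.8, 3.9, 15.8]
opening: 0.216
```

```bash
python3 - <<'E'
from h import *
to([.524,-.2465,.1497],0)
E
```

```text
t 11.95 pos [ 0.5265 -0.2485  0.1899] open 0.216 F [-4.8  3.9 15.8]
tool x [ 0.008 -0.007 -1.   ] jaw yaw 0.11
shift now [ 0.0402 -0.0029 -0.0023]
turn deg [ 0.11  0.39 -0.44] shift after turn [ 0.0402 -0.0025 -0.002 ]
```

{"method": "carry_out", "body": {"motion": [0,0.4,-0.4,0.008,-0.004,-0.003,1,0,0.4,-0.4,0.008,-0.003,-0.002,1,0,0.2,-0.2,0.008,-0.003,-0.002,1]}}

```text
time_s: 12.25
eef_pos: [0.5235, -0.2459, 0.1748]
eef_rot: [0.503, 0.501, 0.498, -0.498]
wrist_force: [0.2, -0.4, -0.6]
opening: 0.218
```

```bash
python3 - <<'E'
from h import *
to([.524,-.2465,.1497],0)
E
```

```text
t 12.25 pos [ 0.5235 -0.2459  0.1748] open 0.218 F [ 0.2 -0.4 -0.6]
tool x [ 0.008 -0.001 -1.   ] jaw yaw 0.12
shift now [0.0251 0.0003 0.0006]
turn deg [ 0.12  0.08 -0.48] shift after turn [0.0251 0.0005 0.0006]
```

{"method": "carry_out", "body": {"motion": [0,0,-0.5,0.007,0,0,1,0,0,0,0.006,0,0,1,0,0,0,0.004,0,0,1,0,0,0,0,0,0,1]}}

```text
time_s: 12.65
eef_pos: [0.5223, -0.2451, 0.1542]
eef_rot: [0.499, 0.499, 0.502, -0.5]
wrist_force: [-0.2, -0.2, -1.5]
opening: 0.218
```

```bash
python3 - <<'E'
from h import *
to([.524,-.2465,.1497],0)
E
```

```text
t 12.65 pos [ 0.5223 -0.2451  0.1542] open 0.218 F [-0.2 -0.2 -1.5]
tool x [-0.004  0.001 -1.   ] jaw yaw 0.12
shift now [0.0045 0.0017 0.0014]
turn deg [ 0.12 -0.05  0.24] shift after turn [0.0045 0.0017 0.0014]
```

{"method": "carry_out", "body": {"motion": [0,0,0.2,0.003,0.0015,0.001,1,0,0,0,0.002,0,0,1,0,0,0,0.002,0,0,1]}}

```text
time_s: 12.95
eef_pos: [0.524, -0.2462, 0.1497]
eef_rot: [0.5, 0.499, 0.501, -0.499]
wrist_force: [-9.3, 5.9, 20.6]
opening: 0.219
```

```bash
python3 - <<'E'
from h import *
to([.524,-.2465,.1497],0)
im=ctrl.camera("scene")
for d in ctrl.landmark_of("scene","slug_center"): print(d["conf"],world("scene",d["point"]).round(3))
cv2.imwrite("pics/c6.png",cv2.resize(im[200:320,310:470],(800,600),interpolation=3))
E
```

```text
t 12.95 pos [ 0.524  -0.2462  0.1497] open 0.219 F [-9.3  5.9 20.6]
tool x [-0.001  0.001 -1.   ] jaw yaw 0.14
shift now [-0.      0.      0.0003]
turn deg [ 0.14 -0.06  0.08] shift after turn [-0.      0.      0.0003]
0.63 [ 0.516 -0.254  0.024]
```

View pics/c6.png

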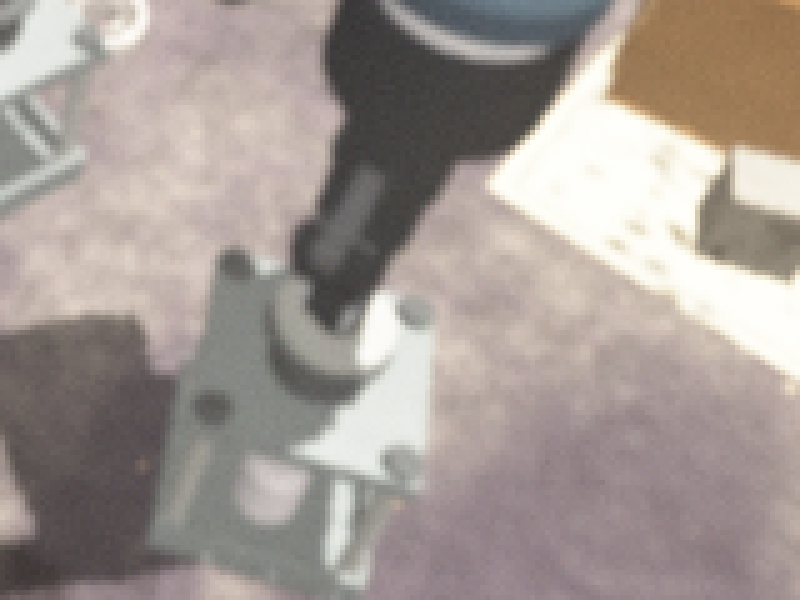

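The collar sits on the mouth: the force is 20 N at the expected height, and the slug lies in the tray at crop (270,490). I'll relax, let go and rise.

{"method": "carry_out", "body": {"motion": [0,0,0,0,0,0,1,0,0,0,0,0,0,1]}}

```text
time_s: 13.25
eef_pos: [0.5243, -0.2464, 0.1507]
eef_rot: [0.501, 0.499, 0.501, -0.499]
wrist_force: [-0.1, 0.1, -0.5]
opening: 0.214
```

{"method": "carry_out", "body": {"motion": [0,0,0,0,0,0,0.4,0,0,0,0,0,0,0,0,0,0,0,0,0,-0.4,0,0,0,0,0,0,-0.4,0,0,0,0,0,0,-0.4,0,0,0,0,0,0,-0.4]}}

```text
time_s: 13.85
eef_pos: [0.5245, -0.2467, 0.1502]
eef_rot: [0.501, 0.499, 0.5, -0.499]
wrist_force: [0.4, -0.8, 0.2]
opening: 0.699
```

```bash
python3 - <<'E'
from h import *
to([.524,-.2465,.26],0)
E
```

```text
t 13.85 pos [ 0.5245 -0.2467  0.1502] open 0.699 F [ 0.4 -0.8  0.2]
tool x [ 0. -0. -1.] jaw yaw 0.13
shift now [-0.1098 -0.0005 -0.0002]
turn deg [ 0.13  0.01 -0.02] shift after turn [-0.1098 -0.0005 -0.0002]
```

{"method": "carry_out", "body": {"motion": [0,0,0,-0.01,0,0,-0.4,0,0,0,-0.015,0,0,-0.4,0,0,0,-0.02,0,0,-0.4,0,0,0,-0.02,0,0,-0.4,0,0,0,-0.025,0,0,-0.4,0,0,0,-0.025,0,0,-0.4,0,0,0,-0.01,0,0,-0.4,0,0,0,0,0,0,-0.4]}}

```text
time_s: 14.65
eef_pos: [0.5251, -0.247, 0.2882]
eef_rot: [0.503, 0.5, 0.498, -0.499]
wrist_force: [-0.2, 0.6, -1.0]
opening: 0.697
```

```bash
python3 - <<'E'
from h import *
to([.524,-.2465,.28],0)
im=[ctrl.camera(c) for c in("scene","top")]
for c in("scene","top"):
  for t in("rod_grip","slug_center"):
    for d in ctrl.landmark_of(c,t): 
      w=world(c,d["point"]); 
      if w[1]<0: print(c,t,d["conf"],w.round(4))
cv2.imwrite("pics/c7.png",cv2.resize(im[0][200:320,310:470],(800,600),interpolation=3))
E
```

```text
t 14.65 pos [ 0.5251 -0.247   0.2882] open 0.697 F [-0.2  0.6 -1. ]
tool x [ 0.005 -0.004 -1.   ] jaw yaw 0.14
shift now [ 0.0082 -0.0011 -0.0006]
turn deg [ 0.14  0.21 -0.28] shift after turn [ 0.0082 -0.0011 -0.0005]
scene rod_grip 0.63 [ 0.5231 -0.2491  0.1669]
scene slug_center 0.66 [ 0.5162 -0.2549  0.0217]
scene slug_center 0.54 [ 0.5219 -0.2477  0.13  ]
scene slug_center 0.54 [ 5.269e-01 -2.456e-01 -3.000e-04]
top rod_grip 0.47 [ 0.5271 -0.2458  0.1652]
```

View pics/c7.png

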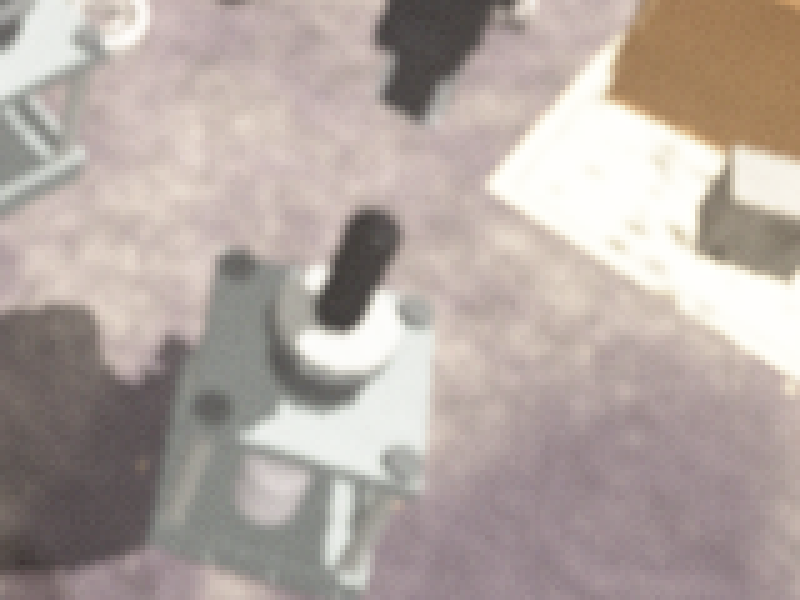

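The rod stands upright with its collar on the mouth (grip point at 0.166, as expected). The slug is in the tray and the gripper is clear above.

```bash
python3 -c "
from bench import ctrl
print(ctrl.hand_in())"
```

```text
the job is handed in; nothing more can be done
None
```

I drew the small rod from the wooden block by its black handle and pushed it through the blocked tube. The slug dropped out, the collar seated on the mouth, and I let go and handed the job in at about 15 s.

- **Push:** the upward force on the wrist read 13–16 N while the slug slid, then fell to zero as it dropped. It read about 21 N up and 11 N sideways when the collar seated, and about zero once I relaxed the arm.
- **Rod:** the last picture shows it standing upright in the tube with the gripper clear above. Its grip point measured 0.165–0.167 m, against 0.166 m expected with the collar on the mouth.
- **Slug:** it shows in the tray at a height of about 0.022 m. The network also gave two extra lower-ranked "slug" points, one at the mouth and one at bench level. I took both as false because the slug is plainly visible in the tray.
- **Deviations:** longer moves drifted by up to about 17 mm, so I corrected them in small steps. In the last overlay, the outlines drawn from the calibration sat 1–2 px (about 2–3 mm) off the picture. That is well inside the 8 mm clearance.

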